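# Hang the soft-face hammer in its spring-clip hook on the crowded rack

### The arm

A 6-joint arm with a two-finger parallel gripper is mounted at the origin on the work surface. World frame = base frame: x ahead of the robot, y to its left, z up, the work surface at z = 0. Lengths are in m, angles in rad, forces in N, time in s.
With the tool pointing down it reaches from about 0.325 to 0.85 m from the base axis. Payload 4.4 kg.
Tool frame: the origin (TCP) lies on the centre line of the jaws, within the pads' length; the fingertips stand 8 mm ahead of it and the grasp point (between the pads) lies 11 mm behind it (bot.tcp_to_tips is the x of the fingertips in the tool frame, in m); x points along the fingers, z is the direction in which the jaws open and shut, and the axes are right-handed (so a half turn about x gives the same grasp; the last joint's range is limited). The gripper opens to 94 mm and grips with 3 to 60 N. Pads are 16 mm wide; open, the fingers measure 119 mm over their backs; the gripper's body (75 mm by 177 mm) begins 78 mm behind the grasp point.
Start: joints at [0.987, 0.207, 1.542, -0, 1.393, -0.15], TCP at [0.242, 0.522, 0.213] pointing down, gripper open.
Joint ranges: [-2.73, 2.73], [-0.86, 2.22], [0.23, 2.46], [-1.11, 4.25], [0.08, 2.63], [-2.82, 2.82]. Speed limits (rad/s): [2.79, 2.79, 3.14, 3.14, 3.14, 3.14].

### API

Orientations are given as a unit quaternion [x, y, z, w].
In Python, from cell import bot, vision, workorder gives the robot as it stands.
- The arm moves only by the shell command python3 -m pendant 'ROWS' [OPENING] [FORCE]. ROWS is JSON, a list that holds one entry, the list of rows, each a list of 6 numbers: the shift along the tool's x, y, z in cm, then the turn, a rotation vector about the tool's x, y, z in rad. In form: [[[tx, ty, tz, wx, wy, wz], ...]]. A call has 1 to 5 rows; each row is the pose to reach, as a shift and turn from the pose commanded when the call began, along the tool's axes at that moment; what a row does not reach only later rows make up. A row lasts 1/12 s, in which the tool goes at most 41.7 mm and 7.16 degrees, less where a joint would pass 70% of its speed; a pose out of reach is approached as far as the arm can. A call with a gripper value outside its range is refused whole. OPENING is the closure, from -1 (fully open) to 1 (shut), so that 0 is half open, set as the call begins (- or left out, the last holds). The fingers move at their own pace and stop on an object; FORCE is the grip in N (left out, the last holds). Time passes only in rows, so rows that repeat a pose let the fingers close. It gives the time, the measured TCP pose, the force and the opening at its end, in the units of the state.
- bot.read_state(): the state, without advancing time (a new reading comes with each control period).
- vision.get_image(name): name is "side" or "top" or "wrist"; returns the picture (384x512x3 uint8, red, green, blue); there is no depth.
- vision.camera_info(name): a dict with "fx", "fy", "cx", "cy" (pixels), "k1" (the pictures are not rectified: a ray, as slopes to the right and down, at radius r is drawn at 1 + k1 r^2 times it, then the intrinsics apply), "cam_to_world" (4x4, takes a point from camera to world coordinates). Camera axes: x right, y up, looking along -z (the intrinsics and any distortion apply to the point x, -y, -z); pixel columns grow to the right and rows downward; lengths in m; the calibration is good to about 2 mm. A picture is of the moment at which its call begins: read the wrist's pose just before it. camera_info takes no time and is no camera call; for the wrist camera it gives the pose at the moment of the call.
- workorder.finish_job(): hands the job in, once; it reports no verdict.
The state is a dict: "time": time; "qpos": joint angles; "dq": joint speeds; "joint_efforts": joint torques, N m; "eef_pos": TCP position; "orientation": TCP orientation; "ft_force": force on the tool from outside, world axes, zero at the start; "torque": the same for the moment, N m; "opening": finger opening in m.
Only numpy, scipy, OpenCV 4.12 (cv2) and the standard library are available. Lean on these libraries where they do the work, as an engineer would, in place of code of your own. Each camera call takes 0.05 s, during which the arm holds its last target. There are 200 camera calls.

### The job

Put the soft-face hammer away so that the cart can be wheeled off: draw it up out of its tube in the bench stand, carry it over the turned-up ends of the empty fork between the two hanging hammers, and push its shaft home into the spring clip there. Then press it down through the grip of the clip until its head sits firmly on the fork, and let go; feel for the fork, whose height is not exactly known, press it no harder than needed, and do not knock the two neighbours.

Things in the scene. Friction and masses are not known exactly. Their poses are not given: they have to be found in the camera images.
- hammer: Soft-face hammer, about 0.33 kg, upright in the first tube of the bench stand. Origin: centre of the handle's foot; z up the handle to the head, y along the head, x across it. Rubber grip 27 mm thick up to 98 mm, then plain steel shaft 18 mm thick up to the head's underside at 185 mm. The head's ends are alike: it may hang either way round.
- hammer_head (a point): Point on the hammer: centre of its head, 200 mm above the foot. Head 100 mm long (y): a steel block 64 long, 30 high and 30 thick (x; flat sides, easily gripped from above), with a white plastic face 33 mm in diameter at either end.
- hammer_seat (a point): Point on the hammer: centre of the flat underside of the head's block, on the shaft's axis, 185 mm above the foot.
- rack: Fixed rack: yellow perforated rail 455 mm long (y), 131 to 215 mm up, on two dark posts. Origin: on the table below the middle of the rail's front face; x points through the rail, away from the hooks; z up. Three hooks on the front (-x) at y = -110, 0, +110 mm, each a fork above a spring clip; only the middle one is empty. Nothing stands behind or above a hung head.
- fork_mouth (a point): Point fixed to the rail, midway between the ends of the middle fork, 98 mm in front of the rail, 215 mm up. A fork is two level round prongs 8 mm thick, centred 22 mm either side of the middle (36 mm clear between); their ends turn up and stand 12 mm above the prongs' tops. Keep the load on a fork below 30 N.
- bay (a point): Point fixed to the rail, on the hung shaft's axis, 55 mm in front of the rail, 215 mm up: where hammer_seat ends if the fork has its nominal height. But the middle fork was clamped in its slot by hand: its prongs' tops (and turned-up ends) lie anywhere from 10 mm below to 10 mm above nominal, different each time, and must be felt. It stays put in use.
- clip: Spring clip of the middle hook, screwed to the rail. Origin on the rail's front face, 175 mm up, axes as the rack's; 18 mm high. Rubber back pad, face 46 mm in front of the rail; two sprung jaws with rubber rollers 10 mm in diameter, at rest 6 mm apart, 63.5 mm in front of the rail.
- clip_mouth (a point): Point between the flared ends of the clip's jaws (about 31 mm apart), 76 mm in front of the rail, 175 mm up. Pushed level from here towards the rail, the shaft parts the rollers against about 5 to 15 N and is then drawn home against the pad.
- clip_home (a point): Axis of a fully home shaft: 55 mm in front of the rail, 175 mm up. The clip's friction then carries the hammer, which does not sink by itself: sliding it down takes a steady push of about 5 to 12 N, and meeting the fork is felt as a sharp further rise.
- mallet: Black rubber mallet, 0.5 kg, hanging loose on one of the outer forks. Origin: foot of its handle; z up, y along the head. Head 96 mm long (y), 52 mm high and thick, underside at 185 mm. About 12 mm remain between its head and that of the hung hammer.
- brass_hammer: Brass hammer, 0.6 kg, hanging loose on the other outer fork. Origin: foot of its handle; z up, y along the head. Head 98 mm long (y), 34 mm high and thick, underside at 185 mm. About 11 mm remain between its head and that of the hung hammer.
- stand: Fixed grey bench stand with three upright tubes, rims 74 mm up. Origin: on the table under the first tube (30 mm inside; floor 6 mm up), which holds the hammer. The other two, at y = +60 and +115 mm in its frame, hold small tools reaching 135 mm up.
There are look-alikes about, which are no part of the job. Leave any red look-alike of the hammer alone.

How it is judged:
By the outcome, as a careful person would: the job done as asked, in the order asked, and still so for the second after the job is handed in, with the robot touching nothing.
It also fails if it takes over 53 s, if anything falls off the work surface, if the arm or the gripper's body presses on something with over 40 N, if the wrist force passes 120 N, or if a joint passes its speed limit or range.

## Working session

There is one attempt and no reset: what is moved stays moved. The work goes in short steps, Python scripts to look and compute and a shell command to move; the robot and the scene stay as the last step left them, time stands still between calls to the robot, and variables do not carry over. Pictures are saved under pics/ and viewed, about 8 in all and at most 12, crops included, and the job is handed in when it is done.

```bash
ls; mkdir -p pics; python3 - <<'E'
from cell import bot,vision
import cv2,numpy as np
s=bot.read_state();print({k:np.round(v,4).tolist() for k,v in s.items()})
ims=[]
for n in("side","top"):
    im=vision.get_image(n);cv2.imwrite(f"pics/{n}0.png",im[:,:,::-1]);
    c=vision.camera_info(n);print(n,c["fx"],c["cx"],c["cy"],c["k1"],np.round(c["cam_to_world"],3).tolist())
E
```

```text
pics
{'time': 0.0, 'qpos': [0.9865, 0.2074, 1.5429, -0.0, 1.3935, -0.1505], 'dq': [0.0015, -0.0009, -0.0012, 0.0018, -0.0001, -0.0018], 'joint_efforts': [0.0004, -37.0889, -28.1414, 0.0699, 0.0364, -0.0002], 'eef_pos': [0.2413, 0.5211, 0.2123], 'orientation': [-0.381, 0.5966, 0.3804, 0.5952], 'ft_force': [0.1874, -0.1362, -0.0461], 'torque': [-0.0129, -0.0261, -0.0159], 'opening': 0.0941}
side 451.5147994686627 253.7106272904974 201.54418443006477 -0.14085854398921102 [[0.977, 0.116, -0.176, 0.37], [-0.211, 0.584, -0.784, -0.739], [0.012, 0.803, 0.595, 0.782], [0.0, 0.0, 0.0, 1.0]]
top 407.5197239895644 250.34004948759497 194.52814824187934 -0.048341916553135814 [[-0.079, 0.976, -0.205, 0.374], [-0.997, -0.078, 0.013, 0.093], [-0.003, 0.205, 0.979, 1.126], [0.0, 0.0, 0.0, 1.0]]
```

View pics/side0.png

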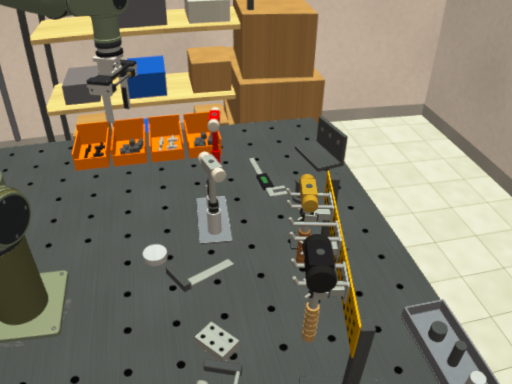

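View pics/top0.png

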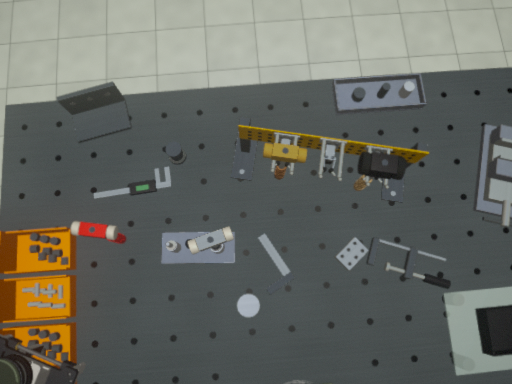

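```bash
cat > h.py <<'E'
from cell import bot,vision
import cv2,numpy as np
def K(c): return np.array([[c["fx"],0,c["cx"]],[0,c["fy"],c["cy"]],[0,0,1.]]),np.array([c["k1"],0,0,0.])
def ray(c,uv):
    k,d=K(c);p=cv2.undistortPoints(np.array([[uv]],float),k,d)[0,0]
    M=np.array(c["cam_to_world"]);r=M[:3,:3]@np.array([p[0],-p[1],-1]);return M[:3,3],r
def onz(c,uv,z):
    o,r=ray(c,uv);return o+r*(z-o[2])/r[2]
def proj(c,P):
    k,d=K(c);M=np.linalg.inv(np.array(c["cam_to_world"]));q=M[:3,:3]@np.array(P,float)+M[:3,3]
    return cv2.projectPoints(np.array([[q[0],-q[1],-q[2]]]),np.zeros(3),np.zeros(3),k,d)[0][0,0]
def tri(c1,u1,c2,u2):
    o1,r1=ray(c1,u1);o2,r2=ray(c2,u2)
    a=np.linalg.lstsq(np.c_[r1,-r2],o2-o1,rcond=None)[0];p,q=o1+a[0]*r1,o2+a[1]*r2
    return (p+q)/2,np.linalg.norm(p-q)
E
python3 - <<'E'
import cv2,numpy as np
t=cv2.imread("pics/top0.png");s=cv2.imread("pics/side0.png")
a=cv2.resize(t[110:215,230:430],None,fx=4,fy=4,interpolation=cv2.INTER_CUBIC)
cv2.imwrite("pics/c1.png",a[:, :800])
b=cv2.resize(t[215:275,155:245],(400,267),interpolation=cv2.INTER_CUBIC)
c=cv2.resize(s[95:245,180:255],(267,534),interpolation=cv2.INTER_CUBIC)
out=np.zeros((540,700,3),np.uint8);out[:267,:400]=b;out[:534,410:677]=c
cv2.imwrite("pics/c2.png",out)
hsv=cv2.cvtColor(t,cv2.COLOR_BGR2HSV)
m=cv2.inRange(hsv,(18,120,90),(35,255,255));m[:,:235]=0;m[200:]=0
n,l,st,ce=cv2.connectedComponentsWithStats(m)
for i in range(1,n):
    if st[i,4]>40: print(st[i],ce[i])
E
```

```text
[ 238  125  191   38 1694] [310.79929162 144.67768595]
```

View pics/c1.png

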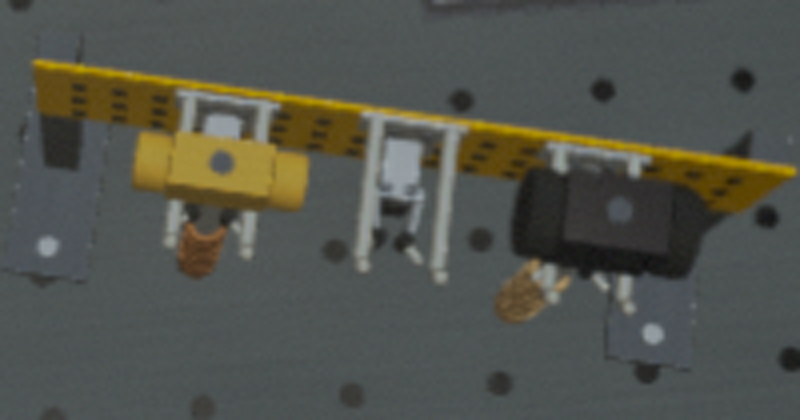

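View pics/c2.png

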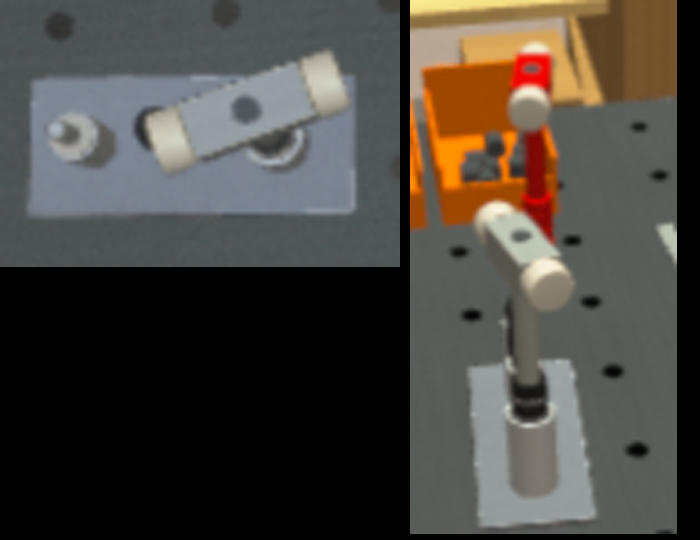

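```bash
python3 - <<'E'
from h import *
c=vision.camera_info("top");s=vision.camera_info("side")
f=lambda u,v:(230+u/4,110+v/4)
g=lambda u,v:(155+u/4.444,215+v/4.45)
q=lambda u,v:(180+(u-410)/3.56,95+v/3.56)
for nm,p,z in [("railL back",f(35,60),.215),("railR back",f(795,167),.215),("railL fr",f(36,70),.215),("railR fr",f(793,177),.215),("prongL",f(363,265),.225),("prongR",f(440,278),.225),("headtop",g(245,110),.221),("fL",g(168,140),.206),("fR",g(325,83),.206),("tube rim",g(275,142),.074)]:
    print(nm,np.round(onz(c,p,z),4))
print("side headtop",onz(s,q(522,236),.221),"tri",tri(c,g(245,110),s,q(522,236)))
M=vision.camera_info("wrist")["cam_to_world"];print(np.round(M,3))
E
```

```text
railL back [0.7345 0.0953 0.215 ]
railR back [ 0.6336 -0.3458  0.215 ]
railL fr [0.7282 0.0951 0.215 ]
railR fr [ 0.6276 -0.3435  0.215 ]
prongL [ 0.592  -0.0822  0.225 ]
prongR [ 0.5809 -0.1252  0.225 ]
headtop [0.4681 0.1783 0.221 ]
fL [0.4576 0.2195 0.206 ]
fR [0.4802 0.1382 0.206 ]
tube rim [0.4636 0.1759 0.074 ]
side headtop [0.47217087 0.17677027 0.221     ] tri (array([0.47029321, 0.17830669, 0.21991896]), np.float64(0.0040990197339608936))
[[ 0.42  -0.877 -0.234  0.173]
 [ 0.908  0.405  0.11   0.554]
 [-0.002 -0.259  0.966  0.383]
 [ 0.     0.     0.     1.   ]]
```

```bash
cat >> h.py <<'E'
from scipy.spatial.transform import Rotation as Ro
def delta(pos,a):
    s=bot.read_state();R0=Ro.from_quat(s["orientation"]);best=None
    for b in(a,a+np.pi):
        x=np.array([0,0,-1.]);z=np.array([np.cos(b),np.sin(b),0]);R=Ro.from_matrix(np.c_[x,np.cross(z,x),z])
        w=(R0.inv()*R).as_rotvec()
        if best is None or np.linalg.norm(w)<np.linalg.norm(best):best=w
    t=R0.inv().apply(np.array(pos)-s["eef_pos"])*100
    return np.round(t,2),np.round(best,3)
E
python3 - <<'E'
from h import *
print(delta((.242,.522,.30),.271));print(delta((.469,.178,.29),.271))
print(Ro.from_quat(bot.read_state()["orientation"]).as_matrix().round(3))
E
```

```text
(array([-8.76, -0.02,  0.09]), array([ 0.866, -0.002,  0.001]))
(array([ -7.73, -35.08, -21.58]), array([ 0.866, -0.002,  0.001]))
[[-0.001 -0.907  0.42 ]
 [-0.002  0.42   0.907]
 [-1.     0.    -0.002]]
```

```bash
python3 -m pendant '[[[-4,0,0,0.1,0,0],[-8,-2,-1,0.2,0,0],[-8,-5,-3,0.3,0,0],[-8,-8,-5,0.4,0,0],[-8,-11.5,-7,0.52,0,0]]]' -1 60
python3 -c "
from h import *
print(delta((.469,.178,.29),.271))"
```

```text
time: 0.52
eef_pos: [0.3167, 0.4093, 0.2943]
orientation: [-0.213, 0.674, 0.214, 0.675]
ft_force: [0.5, -0.1, -1.4]
opening: 0.0941
(array([  0.41, -27.68,  -0.88]), array([ 0.343,  0.001, -0.001]))
```

```bash
python3 -m pendant '[[[0.1,-4,-0.2,0.07,0,0],[0.2,-8,-0.3,0.14,0,0],[0.3,-12,-0.4,0.21,0,0],[0.4,-16,-0.6,0.28,0,0],[0.4,-20,-0.7,0.343,0,0]]]'
python3 -c "
from h import *
print(delta((.469,.178,.29),.271))"
```

```text
time: 0.93
eef_pos: [0.4268, 0.2408, 0.2889]
orientation: [-0.096, 0.701, 0.095, 0.7]
ft_force: [1.0, 0.3, -0.3]
opening: 0.0941
(array([-0.12, -7.18,  2.39]), array([-0.   , -0.001,  0.   ]))
```

```bash
python3 -m pendant '[[[-0.1,-3.5,1.2,0,0,0],[-0.1,-7.1,2.3,0,0,0],[-0.1,-7.1,2.3,0,0,0],[-0.1,-7.1,2.3,0,0,0]]]'
python3 - <<'E'
from h import *
s=bot.read_state();c=vision.camera_info("wrist");im=vision.get_image("wrist")
cv2.imwrite("pics/w1.png",im[:,:,::-1]);np.save("pics/w1.npy",c["cam_to_world"])
print(s["eef_pos"],c["fx"],c["k1"],np.round(c["cam_to_world"],3).tolist())
print(proj(c,(.469,.178,.221)))
E
```

```text
time: 1.27
eef_pos: [0.4684, 0.179, 0.2898]
orientation: [-0.095, 0.701, 0.095, 0.7]
ft_force: [0.2, -0.4, 0.7]
opening: 0.0938
[0.46843162 0.17895237 0.28978188] 308.7246805295711 -0.08182531025469483 [[0.964, -0.259, -0.068, 0.449], [0.267, 0.931, 0.249, 0.252], [-0.001, -0.258, 0.966, 0.46], [0.0, 0.0, 0.0, 1.0]]
[255.39443802 202.89732045]
```

View pics/w1.png

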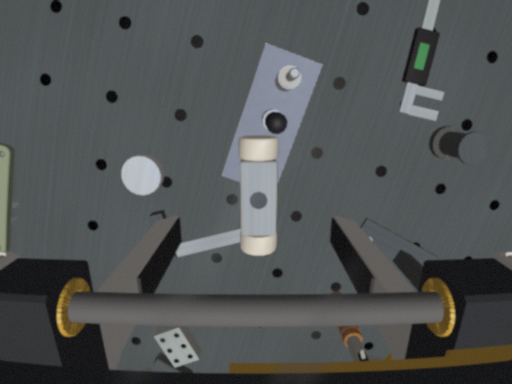

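```bash
python3 - <<'E'
from h import *
c=vision.camera_info("wrist")
h=onz(c,(258.8,200),.221);a=onz(c,(258.3,143),.216);b=onz(c,(258.5,249),.216)
print(h,a,b,(a-b),np.linalg.norm(a-b))
P=onz(c,(258.6,200),.221);P[2]=.196
print(delta(P,.271))
E
```

```text
[0.47032741 0.18235017 0.221     ] [0.45758209 0.22612116 0.216     ] [0.48269232 0.13791534 0.216     ] [-0.02511022  0.08820581  0.        ] 0.09171035362434324
(array([9.39, 0.13, 0.3 ]), array([ 0.001, -0.001, -0.001]))
```

```bash
python3 -m pendant '[[[3.5,0.1,0.3,0,0,0],[7,0.1,0.3,0,0,0],[9.3,0.1,0.3,0,0,0],[9.3,0.1,0.3,0,0,0],[9.3,0.1,0.3,0,0,0]]]'
python3 -m pendant '[[[0,0,0,0,0,0],[0,0,0,0,0,0],[0,0,0,0,0,0],[0,0,0,0,0,0],[0,0,0,0,0,0]]]' 1 60
python3 -m pendant '[[[0,0,0,0,0,0],[0,0,0,0,0,0],[0,0,0,0,0,0],[0,0,0,0,0,0],[0,0,0,0,0,0]]]'
```

```text
time: 1.73
eef_pos: [0.4687, 0.1835, 0.1963]
orientation: [-0.097, 0.702, 0.097, 0.699]
ft_force: [0.2, -0.0, 0.3]
opening: 0.0938
time: 2.15
eef_pos: [0.4713, 0.1825, 0.1986]
orientation: [-0.097, 0.7, 0.097, 0.701]
ft_force: [0.7, 0.8, -0.4]
opening: 0.0639
time: 2.57
eef_pos: [0.4705, 0.1823, 0.1974]
orientation: [-0.097, 0.701, 0.097, 0.7]
ft_force: [0.6, 0.4, -1.1]
opening: 0.0307
```

```bash
python3 -m pendant '[[[0,0,0,0,0,0],[0,0,0,0,0,0],[-1,0,0,0,0,0],[-2,0,0,0,0,0],[-4,0,0,0,0,0]]]' 1 60
python3 -m pendant '[[[-2,0,0,0,0,0],[-4,0,0,0,0,0],[-5.5,0,0,0,0,0],[-5.5,0,0,0,0,0],[-5.5,0,0,0,0,0]]]'
python3 - <<'E'
from h import *
xr=np.array([.9747,-.2236]);o=np.array([.678,-.1243])
p=o-.17*xr;print(p,delta((*p,.289),-.2255))
im=vision.get_image("wrist");b=vision.get_image("side");
cv2.imwrite("pics/lift.png",np.hstack([im,b])[:,:,::-1][:, :])
x=np.hstack([cv2.resize(im,(400,300)),cv2.resize(b[60:280,120:320],(330,363))[:300]]);cv2.imwrite("pics/lift.png",x[:,:,::-1])
E
```

```text
time: 2.98
eef_pos: [0.4691, 0.182, 0.2359]
orientation: [-0.097, 0.702, 0.096, 0.699]
ft_force: [-0.2, 0.4, -3.0]
opening: 0.0296
time: 3.4
eef_pos: [0.4711, 0.1825, 0.2936]
orientation: [-0.097, 0.7, 0.097, 0.701]
ft_force: [0.0, 0.2, -4.2]
opening: 0.0295
[ 0.512301 -0.086288] (array([  0.46, -26.99,  -3.31]), array([ 0.5  ,  0.002, -0.   ]))
```

View pics/lift.png

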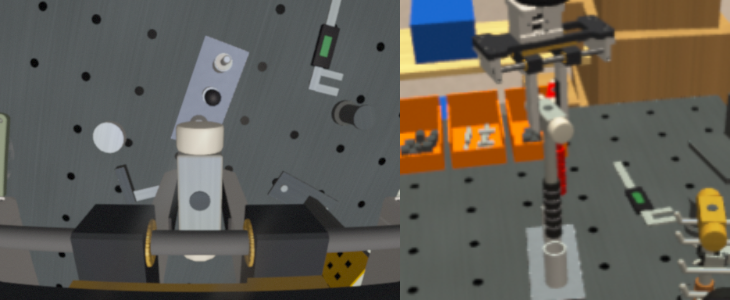

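```bash
python3 -m pendant '[[[0,-3,-0.3,0.08,0,0],[0,-6.5,-0.7,0.16,0,0],[0,-10,-1.1,0.25,0,0],[0,-13,-1.4,0.33,0,0],[0.2,-16,-1.8,0.4,0,0]]]'
python3 - <<'E'
from h import *
xr=np.array([.9747,-.2236]);o=np.array([.678,-.1243])
p=o-.17*xr;print(p,delta((*p,.289),-.2255))
E
```

```text
time: 3.92
eef_pos: [0.4959, 0.0221, 0.2889]
orientation: [0.046, 0.706, -0.046, 0.705]
ft_force: [1.3, 0.1, -3.8]
opening: 0.0301
[ 0.512301 -0.086288] (array([-1.000e-02, -1.054e+01,  3.030e+00]), array([ 0.096, -0.002,  0.   ]))
```

```bash
python3 -m pendant '[[[0,-3.5,1,0.05,0,0],[0,-7,2,0.096,0,0],[0,-10.5,3,0.096,0,0],[0,-10.5,3,0.096,0,0],[0,-10.5,3,0.096,0,0]]]'
python3 - <<'E'
from h import *
s=bot.read_state();print(s["eef_pos"],s["ft_force"],s["torque"])
for n in("wrist","side","top"):
    im=vision.get_image(n);cv2.imwrite(f"pics/{n}3.png",im[:,:,::-1])
w=cv2.imread("pics/wrist3.png");a=cv2.imread("pics/side3.png")[120:330,240:380];t=cv2.imread("pics/top3.png")[110:230,230:430]
out=np.zeros((600,800,3),np.uint8)
out[:240,:400]=cv2.resize(t,(400,240),interpolation=2);out[245:545,:400]=cv2.resize(w,(400,300),interpolation=3)
out[:600,400:]=cv2.resize(a,(400,600),interpolation=2);cv2.imwrite("pics/m3.png",out)
E
```

```text
time: 4.33
eef_pos: [0.5122, -0.086, 0.2884]
orientation: [0.08, 0.704, -0.079, 0.701]
ft_force: [-0.6, 1.2, -3.5]
opening: 0.0297
[ 0.51222939 -0.08603788  0.28836449] [-0.63161174  1.20549193 -3.53770132] [-0.00590086  0.10963344 -0.06369403]
```

View pics/m3.png

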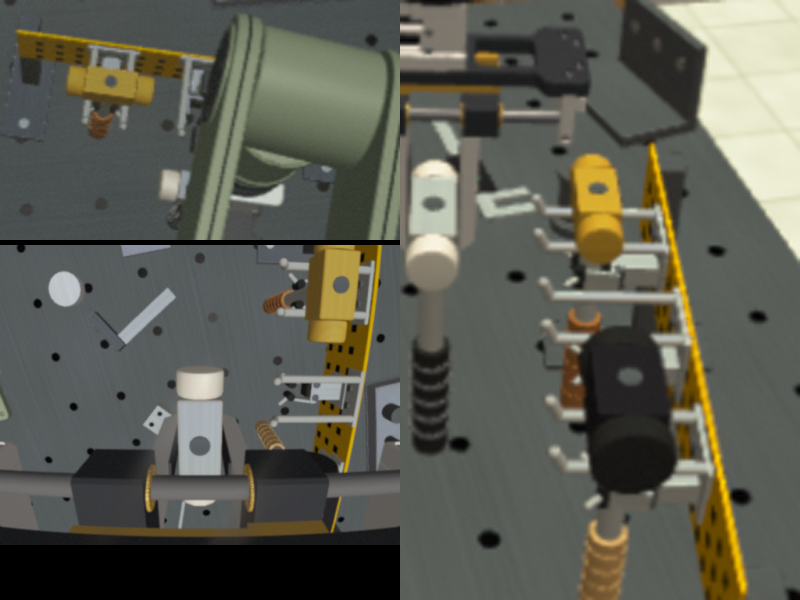

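```bash
python3 - <<'E'
from h import *
w=vision.camera_info("wrist");s=vision.camera_info("side")
W=lambda u,v:(u/.78125,(v-245)/.78125)
S=lambda u,v:(240+(u-400)/2.857,120+v/2.857)
xr=np.array([.9747,-.2236]);yr=np.array([.2236,.9747]);o=np.array([.678,-.1243])
for n,a,b in [("tip+",W(280,380),S(546,284)),("tip-",W(276,422),S(545,327)),("rail+",W(362,377),S(678,293)),("rail-",W(360,420),S(685,337)),("head",W(200,446),S(433,204)),("brass",W(341,284),S(598,187))]:
    p,e=tri(w,a,s,b);d=p[:2]-o;print(n,p.round(4),"err",round(e,4),"rack xy",round(d@xr,4),round(d@yr,4))
E
```

```text
tip+ [ 0.5963 -0.0766  0.2246] err 0.0011 rack xy -0.0903 0.0282
tip- [ 0.5846 -0.1203  0.2248] err 0.0041 rack xy -0.092 -0.017
rail+ [ 0.6874 -0.095   0.2165] err 0.0007 rack xy 0.0026 0.0307
rail- [ 0.6773 -0.1418  0.2198] err 0.007 rack xy 0.0032 -0.0172
head [ 0.5126 -0.0864  0.3104] err 0.0007 rack xy -0.1697 -0.0
brass [0.6566 0.0015 0.2449] err 0.0004 rack xy -0.049 0.1179
```

```bash
python3 - <<'E'
from h import *
s=vision.camera_info("side")
xr=np.array([.9747,-.2236]);o=np.array([.6842,-.1196])
for z in (.31,.2,.1): 
    u=proj(s,(.5126,-.0864,z));print(z,(u-[240,120])*2.857+[400,0])
for d in(.115,.080,.055): print(d,delta((*(o-d*xr),.253),-.222))
E
```

```text
0.31 [432.43814184 204.45332746]
0.2 [430.98791152 335.59830233]
0.1 [429.86530015 438.42990482]
0.115 (array([3.62, 0.29, 6.06]), array([ 0.001, -0.002, -0.001]))
0.08 (array([3.61, 0.27, 9.56]), array([ 0.001, -0.002, -0.001]))
0.055 (array([ 3.6 ,  0.26, 12.06]), array([ 0.001, -0.002, -0.001]))
```

```bash
python3 -m pendant '[[[1.2,0.1,1,0,0,0],[2.4,0.2,2.5,0,0,0],[3.6,0.3,4,0,0,0],[3.6,0.3,5.5,0,0,0],[3.6,0.3,5.5,0,0,0]]]'
python3 - <<'E'
from h import *
s=bot.read_state();print(s["eef_pos"],s["ft_force"],s["torque"])
for n in("wrist","side"):
    im=vision.get_image(n);cv2.imwrite(f"pics/{n}4.png",im[:,:,::-1])
w=cv2.imread("pics/wrist4.png")[90:340,210:410];a=cv2.imread("pics/side4.png")[130:280,250:350]
out=np.zeros((600,800,3),np.uint8)
out[:500,:400]=cv2.resize(w,(400,500),interpolation=2)
out[:600,400:]=cv2.resize(a,(400,600),interpolation=2);cv2.imwrite("pics/m4.png",out)
E
```

```text
time: 4.9
eef_pos: [0.5686, -0.0922, 0.2528]
orientation: [0.078, 0.703, -0.077, 0.702]
ft_force: [0.5, 0.2, -2.9]
opening: 0.0295
[ 0.56855923 -0.09224235  0.25278056] [ 0.46903298  0.17499852 -2.91784974] [-0.06375822  0.09155822 -0.00323356]
```

View pics/m4.png

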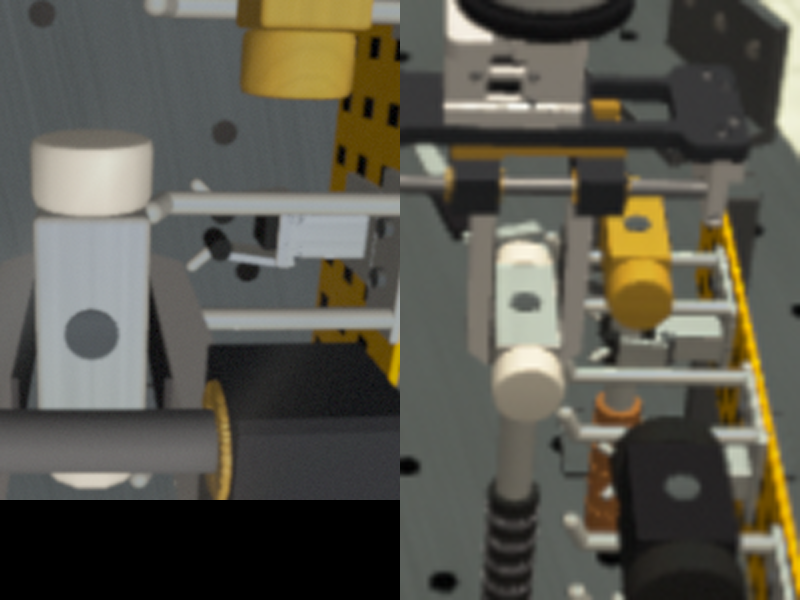

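```bash
python3 - <<'E'
from h import *
w=vision.camera_info("wrist");s=vision.camera_info("side")
W=lambda u,v:(210+u/2,90+v/2)
S=lambda u,v:(250+(u-400)/4,130+v/4)
th=-.222
xr=np.array([np.cos(th),np.sin(th)]);yr=np.array([-xr[1],xr[0]]);T=bot.read_state()["eef_pos"][:2]
f=lambda n,p:print(n,p.round(4),"rel TCP",((p[:2]-T)@xr).round(4),((p[:2]-T)@yr).round(4))
for z in(.203,.211,.219):
  for u,v in((210,204),(300,203.5),(380,204),(230,319.5),(300,319.5),(380,321)): f((z,u,v),onz(w,W(u,v),z))
p,e=tri(w,W(91,333),s,S(526,302));f(("dot",e),p)
f("tip- side",onz(s,S(568,415),.225))
f("brass end",onz(w,W(300,97),.232));f("head end",onz(w,W(92,133),.262))
f("mallet far end side",onz(s,S(672,420),.267))
E
```

```text
(0.203, 210, 204) [ 0.6136 -0.089   0.203 ] rel TCP 0.0446 0.0133
(0.203, 300, 203.5) [ 0.647  -0.0963  0.203 ] rel TCP 0.0787 0.0136
(0.203, 380, 204) [ 0.6773 -0.1032  0.203 ] rel TCP 0.1099 0.0135
(0.203, 230, 319.5) [ 0.6135 -0.1377  0.203 ] rel TCP 0.0552 -0.0342
(0.203, 300, 319.5) [ 0.641  -0.1441  0.203 ] rel TCP 0.0834 -0.0344
(0.203, 380, 321) [ 0.673  -0.1524  0.203 ] rel TCP 0.1165 -0.0354
(0.211, 210, 204) [ 0.6125 -0.0865  0.211 ] rel TCP 0.043 0.0155
(0.211, 300, 203.5) [ 0.6447 -0.0935  0.211 ] rel TCP 0.0759 0.0158
(0.211, 380, 204) [ 0.6739 -0.1002  0.211 ] rel TCP 0.1059 0.0157
(0.211, 230, 319.5) [ 0.6125 -0.1334  0.211 ] rel TCP 0.0532 -0.0302
(0.211, 300, 319.5) [ 0.6389 -0.1396  0.211 ] rel TCP 0.0804 -0.0304
(0.211, 380, 321) [ 0.6698 -0.1476  0.211 ] rel TCP 0.1123 -0.0314
(0.219, 210, 204) [ 0.6115 -0.0839  0.219 ] rel TCP 0.0414 0.0178
(0.219, 300, 203.5) [ 0.6424 -0.0906  0.219 ] rel TCP 0.0731 0.0181
(0.219, 380, 204) [ 0.6706 -0.0971  0.219 ] rel TCP 0.1019 0.018
(0.219, 230, 319.5) [ 0.6114 -0.1291  0.219 ] rel TCP 0.0513 -0.0263
(0.219, 300, 319.5) [ 0.6369 -0.135   0.219 ] rel TCP 0.0774 -0.0264
(0.219, 380, 321) [ 0.6666 -0.1427  0.219 ] rel TCP 0.1081 -0.0274
('dot', np.float64(0.0017432756491826502)) [ 0.5678 -0.0943  0.2761] rel TCP 0.0011 -0.0019
tip- side [ 0.5852 -0.1194  0.225 ] rel TCP 0.0236 -0.0226
brass end [ 0.6434 -0.0516  0.232 ] rel TCP 0.0654 0.0564
head end [ 0.5783 -0.044   0.262 ] rel TCP 0.0003 0.0494
mallet far end side [ 0.6129 -0.1785  0.267 ] rel TCP 0.0636 -0.0741
```

```bash
python3 -m pendant '[[[0,-0.2,0.5,0,0,0],[0,-0.3,1.2,0,0,0],[0,-0.3,2,0,0,0],[0,-0.3,2.8,0,0,0],[0,-0.3,2.8,0,0,0]]]'
python3 -m pendant '[[[0,0,0.2,0,0,0],[0,0,0.4,0,0,0],[0,0,0.6,0,0,0],[0,0,0.6,0,0,0]]]'
python3 -c "
from h import *
s=bot.read_state();R=Ro.from_quat(s['orientation']).inv();print('tool F',R.apply(s['ft_force']).round(2),'M',R.apply(s['torque']).round(2),delta((*(np.array([.6842,-.1196])-.055*np.array([.9747,-.2236])),.253),-.222))"
```

```text
time: 5.42
eef_pos: [0.5957, -0.1033, 0.2547]
orientation: [0.078, 0.702, -0.079, 0.703]
ft_force: [-0.1, -0.3, -3.5]
opening: 0.0294
time: 5.75
eef_pos: [0.6001, -0.1042, 0.2544]
orientation: [0.078, 0.703, -0.078, 0.703]
ft_force: [0.8, 0.3, -3.9]
opening: 0.0297
tool F [3.94 0.46 0.68] M [-0.01  0.05 -0.04] (array([0.14, 0.36, 3.04]), array([-0.,  0., -0.]))
```

```bash
cat > f.py <<'E'
from h import *
s=bot.read_state();R=Ro.from_quat(s['orientation']).inv();print('tool F',R.apply(s['ft_force']).round(2),'M',R.apply(s['torque']).round(2),*delta((*(np.array([.6842,-.1196])-.055*np.array([.9747,-.2236])),.253),-.222))
E
python3 -m pendant '[[[0,0,0.3,0,0,0],[0,0,0.6,0,0,0],[0,0,0.6,0,0,0]]]';python3 f.py
python3 -m pendant '[[[0,0,0.3,0,0,0],[0,0,0.6,0,0,0],[0,0,0.6,0,0,0]]]';python3 f.py
```

```text
time: 6.0
eef_pos: [0.6063, -0.1056, 0.2545]
orientation: [0.078, 0.703, -0.078, 0.703]
ft_force: [-0.9, -0.5, -2.5]
opening: 0.0297
tool F [ 2.54 -0.66 -0.77] M [ 0.04  0.1  -0.05] [0.15 0.36 2.4 ] [0.    0.001 0.   ]
time: 6.25
eef_pos: [0.6091, -0.1057, 0.2535]
orientation: [0.079, 0.706, -0.078, 0.7]
ft_force: [-5.2, 1.5, -3.0]
opening: 0.0296
tool F [ 3.06  0.35 -5.43] M [0.09 1.52 0.12] [0.03 0.32 2.13] [ 0.    -0.008 -0.001]
```

```bash

python3 -m pendant '[[[0,0,0.2,0,0,0],[0,0,0.4,0,0,0],[0,0,0.4,0,0,0]]]';python3 f.py
python3 -m pendant '[[[0,0,0.2,0,0,0],[0,0,0.4,0,0,0],[0,0,0.4,0,0,0]]]';python3 f.py
```

```text
time: 6.5
eef_pos: [0.6108, -0.1055, 0.252]
orientation: [0.079, 0.708, -0.077, 0.698]
ft_force: [-9.1, 3.1, -2.3]
opening: 0.0297
tool F [ 2.4   1.   -9.53] M [0.06 2.46 0.31] [-0.13  0.25  1.97] [ 0.    -0.014 -0.002]
time: 6.75
eef_pos: [0.6127, -0.1058, 0.2513]
orientation: [0.08, 0.71, -0.077, 0.696]
ft_force: [-12.2, 3.6, -1.2]
opening: 0.0294
tool F [  1.47   0.79 -12.66] M [0.01 3.41 0.31] [-0.2   0.24  1.78] [ 0.    -0.02  -0.002]
```

```bash

python3 -m pendant '[[[0,0,0.2,0,-0.01,0],[0,0,0.4,0,-0.02,0],[0,0,0.4,0,-0.02,0]]]';python3 f.py
python3 -m pendant '[[[0,0,0.2,0,0,0],[0,0,0.4,0,0,0],[0,0,0.4,0,0,0]]]';python3 f.py
```

```text
time: 7.0
eef_pos: [0.6164, -0.1066, 0.2505]
orientation: [0.079, 0.703, -0.077, 0.703]
ft_force: [-11.7, 4.6, -4.1]
opening: 0.0296
tool F [  4.14   1.9  -12.39] M [0.02 3.16 0.27] [-0.25  0.25  1.4 ] [ 0.    -0.    -0.002]
time: 7.25
eef_pos: [0.6253, -0.1087, 0.2521]
orientation: [0.078, 0.698, -0.078, 0.707]
ft_force: [-0.5, 2.5, -4.5]
opening: 0.0295
tool F [ 4.47  2.3  -1.05] M [0.03 0.29 0.45] [-0.08  0.25  0.48] [ 0.     0.013 -0.002]
```

```bash

python3 -m pendant '[[[0,0,0.1,0,0.008,0],[0,0,0.2,0,0.013,0],[0,0,0.2,0,0.013,0]]]';python3 f.py
python3 -m pendant '[[[0,0,0.1,0,0,0],[0,0,0.2,0,0,0],[0,0,0.2,0,0,0]]]';python3 f.py
```

```text
time: 7.5
eef_pos: [0.6286, -0.1097, 0.2536]
orientation: [0.079, 0.702, -0.078, 0.704]
ft_force: [-2.5, 3.1, -6.4]
opening: 0.0295
tool F [ 6.4   2.47 -3.17] M [-0.01  0.95  0.76] [0.06 0.28 0.14] [ 0.     0.003 -0.002]
time: 7.75
eef_pos: [0.629, -0.1098, 0.2536]
orientation: [0.079, 0.703, -0.078, 0.703]
ft_force: [-6.4, 4.6, -4.6]
opening: 0.0298
tool F [ 4.62  3.08 -7.25] M [-0.02  1.85  0.76] [0.06 0.27 0.1 ] [ 0.    -0.    -0.002]
```

```bash

python3 -m pendant '[[[0,0.1,-0.1,0,0,0],[0,0.12,-0.15,0,0,0],[0,0.12,-0.15,0,0,0]]]';python3 f.py
python3 -m pendant '[[[0.2,0,0,0,0,0],[0.4,0,0,0,0,0],[0.6,0,0,0,0,0],[0.6,0,0,0,0,0]]]';python3 f.py
```

```text
time: 8.0
eef_pos: [0.6287, -0.1094, 0.2536]
orientation: [0.078, 0.702, -0.079, 0.704]
ft_force: [-3.8, 2.7, -7.7]
opening: 0.0295
tool F [ 7.69  1.81 -4.35] M [-0.04  1.39  0.42] [0.06 0.25 0.13] [0.    0.003 0.   ]
time: 8.33
eef_pos: [0.6288, -0.1094, 0.2528]
orientation: [0.078, 0.701, -0.079, 0.705]
ft_force: [-10.5, 4.8, 8.4]
opening: 0.0298
tool F [ -8.5    2.38 -11.3 ] M [0.02 3.09 0.45] [-0.02  0.25  0.13] [0.    0.006 0.   ]
```

```bash

python3 -m pendant '[[[0.1,0,-0.1,0,0,0],[0.2,0,-0.15,0,0,0],[0.2,0,-0.15,0,0,0]]]';python3 f.py
python3 -m pendant '[[[0.1,0,0,0,0,0],[0.2,0,0,0,0,0],[0.2,0,0,0,0,0]]]';python3 f.py
```

```text
time: 8.58
eef_pos: [0.6284, -0.1093, 0.2521]
orientation: [0.078, 0.699, -0.079, 0.706]
ft_force: [-10.0, 4.0, 9.7]
opening: 0.0297
tool F [ -9.81   1.67 -10.58] M [-0.04  2.78  0.41] [-0.09  0.24  0.17] [0.    0.009 0.001]
time: 8.83
eef_pos: [0.6285, -0.1093, 0.25]
orientation: [0.078, 0.7, -0.079, 0.706]
ft_force: [-10.5, 4.8, 10.4]
opening: 0.0298
tool F [-10.55   2.32 -11.19] M [0.04 2.8  0.48] [-0.29  0.24  0.17] [0.    0.009 0.001]
```

```bash

python3 -m pendant '[[[0.1,0.05,-0.15,0,0,0],[0.2,0.08,-0.3,0,0,0],[0.3,0.08,-0.3,0,0,0]]]';python3 f.py
python3 -m pendant '[[[0.15,0,0,0,0,0],[0.3,0,0,0,0,0],[0.3,0,0,0,0,0]]]';python3 f.py
```

```text
time: 9.08
eef_pos: [0.6279, -0.1089, 0.2475]
orientation: [0.077, 0.697, -0.079, 0.708]
ft_force: [-5.3, 2.4, 8.3]
opening: 0.0298
tool F [-8.36  1.17 -5.58] M [-0.04  1.56  0.24] [-0.55  0.21  0.23] [-0.     0.016  0.001]
time: 9.33
eef_pos: [0.628, -0.1089, 0.2439]
orientation: [0.077, 0.697, -0.079, 0.708]
ft_force: [-5.3, 2.5, 6.6]
opening: 0.0294
tool F [-6.67  1.24 -5.6 ] M [-0.02  1.41  0.27] [-0.9   0.21  0.23] [-0.     0.015  0.001]
```

```bash

python3 -m pendant '[[[0.1,0,0,0,0.007,0],[0.2,0,0,0,0.014,0],[0.3,0,0,0,0.014,0],[0.3,0,0,0,0.014,0]]]';python3 f.py
python3 -m pendant '[[[0.15,0,0,0,0,0],[0.3,0,0,0,0,0],[0.3,0,0,0,0,0]]]';python3 f.py
python3 -m pendant '[[[0.1,0,0,0,0,0],[0.2,0,0,0,0,0],[0.2,0,0,0,0,0]]]';python3 f.py
```

```text
time: 9.67
eef_pos: [0.6288, -0.109, 0.2411]
orientation: [0.078, 0.702, -0.079, 0.704]
ft_force: [-3.9, 2.8, 5.8]
opening: 0.0294
tool F [-5.8   1.88 -4.39] M [0.01 1.03 0.3 ] [-1.19  0.21  0.14] [-0.     0.003  0.001]
time: 9.92
eef_pos: [0.6288, -0.109, 0.238]
orientation: [0.078, 0.702, -0.079, 0.704]
ft_force: [-3.3, 3.6, 5.6]
opening: 0.03
tool F [-5.61  2.8  -4.01] M [-0.05  0.98  0.28] [-1.5   0.21  0.14] [-0.     0.003  0.001]
time: 10.17
eef_pos: [0.6288, -0.109, 0.2361]
orientation: [0.078, 0.702, -0.079, 0.704]
ft_force: [-3.2, 2.1, 5.9]
opening: 0.0296
tool F [-5.87  1.35 -3.59] M [-0.01  1.    0.3 ] [-1.69  0.2   0.15] [-0.     0.003  0.001]
```

```bash

python3 -m pendant '[[[0.1,0,0,0,0,0],[0.2,0,0,0,0,0],[0.2,0,0,0,0,0]]]'|grep -E "pos|force"
python3 -m pendant '[[[0.1,0,0,0,0,0],[0.2,0,0,0,0,0],[0.2,0,0,0,0,0]]]'|grep -E "pos|force"
python3 -m pendant '[[[0.1,0,0,0,0,0],[0.2,0,0,0,0,0],[0.2,0,0,0,0,0]]]'|grep -E "pos|force"
```

```text
eef_pos: [0.6288, -0.109, 0.2341]
ft_force: [-4.4, 2.3, 6.1]
eef_pos: [0.6288, -0.109, 0.2321]
ft_force: [-4.4, 1.6, 6.9]
eef_pos: [0.6288, -0.109, 0.2301]
ft_force: [-4.1, 2.6, 5.8]
```

```bash

python3 -m pendant '[[[0.1,0,0,0,0,0],[0.2,0,0,0,0,0],[0.2,0,0,0,0,0]]]'|grep -E "pos|force"
python3 -m pendant '[[[0.1,0,0,0,0,0],[0.2,0,0,0,0,0],[0.2,0,0,0,0,0]]]'|grep -E "pos|force"
```

```text
eef_pos: [0.6288, -0.109, 0.2281]
ft_force: [-3.5, 2.4, 6.3]
eef_pos: [0.6288, -0.109, 0.2279]
ft_force: [-5.4, 2.6, 11.6]
```

```bash

python3 -m pendant '[[[0.1,0,0,0,0,0],[0.2,0,0,0,0,0],[0.2,0,0,0,0,0]]]'|grep -E "pos|force"
```

```text
eef_pos: [0.6288, -0.109, 0.2278]
ft_force: [-8.8, 3.9, 17.4]
```

```bash

python3 -m pendant '[[[-0.2,0.05,-0.1,0,0,0],[-0.5,0.1,-0.2,0,0,0],[-0.5,0.1,-0.2,0,0,0],[-0.5,0.1,-0.2,0,0,0]]]';python3 f.py
```

```text
time: 12.0
eef_pos: [0.6285, -0.1087, 0.2279]
orientation: [0.077, 0.701, -0.08, 0.705]
ft_force: [4.6, -2.4, 6.3]
opening: 0.0293
tool F [-6.23 -1.34  5.04] M [-0.04 -1.12 -0.31] [-2.51  0.18  0.19] [-0.001  0.006  0.002]
```

Now small counter-correction of the sideways push, then open partway.

```bash

python3 -m pendant '[[[-0.2,-0.03,0.08,0,0,0],[-0.2,-0.03,0.08,0,0,0]]]';python3 f.py
python3 -m pendant '[[[0,0,0,0,0,0],[0,0,0,0,0,0],[0,0,0,0,0,0],[0,0,0,0,0,0],[0,0,0,0,0,0]]]' -0.04
python3 f.py
```

```text
time: 12.17
eef_pos: [0.6286, -0.1088, 0.228]
orientation: [0.078, 0.702, -0.079, 0.704]
ft_force: [5.5, -2.1, 1.9]
opening: 0.0295
tool F [-1.89 -0.81  5.85] M [-0.05 -1.39 -0.21] [-2.5   0.18  0.17] [-0.001  0.003  0.001]
time: 12.58
eef_pos: [0.6242, -0.1067, 0.2248]
orientation: [0.079, 0.706, -0.078, 0.7]
ft_force: [0.5, 0.4, 0.0]
opening: 0.0488
tool F [-0.01  0.47  0.37] M [ 0.05  0.05 -0.07] [-2.83  0.08  0.62] [ 0.    -0.009 -0.   ]
```

```bash

python3 -m pendant '[[[0,0,0.2,0,0,0],[-0.5,0,0.4,0,0,0],[-2,0,0.4,0,0,0],[-5,0,0.4,0,0,0],[-9,0,0.4,0,0,0]]]';python3 f.py
python3 -m pendant '[[[-2,-2,-4,0,0,0],[-2,-4,-8,0,0,0],[-2,-4,-12,0,0,0],[-2,-4,-16,0,0,0],[-2,-4,-16,0,0,0]]]'
python3 - <<'E'
from h import *
for n in("wrist","side","top"):
    im=vision.get_image(n);cv2.imwrite(f"pics/{n}5.png",im[:,:,::-1])
w=cv2.imread("pics/wrist5.png");a=cv2.imread("pics/side5.png")[130:280,270:370];t=cv2.imread("pics/top5.png")[110:215,230:430]
out=np.zeros((600,800,3),np.uint8)
out[:210,:400]=cv2.resize(t,(400,210),interpolation=2);out[245:545,:400]=cv2.resize(w,(400,300),interpolation=3)
out[:600,400:]=cv2.resize(a,(400,600),interpolation=2);cv2.imwrite("pics/m5.png",out)
E
```

```text
time: 13.0
eef_pos: [0.6274, -0.1073, 0.3125]
orientation: [0.079, 0.708, -0.077, 0.697]
ft_force: [1.2, 0.3, 0.9]
opening: 0.049
tool F [-0.87  0.6   1.06] M [ 0.01  0.02 -0.12] [5.94 0.07 0.4 ] [-0.    -0.016 -0.001]
time: 13.42
eef_pos: [0.4589, -0.1101, 0.3363]
orientation: [0.079, 0.707, -0.078, 0.699]
ft_force: [0.8, 0.8, -0.8]
opening: 0.0487
```

View pics/m5.png

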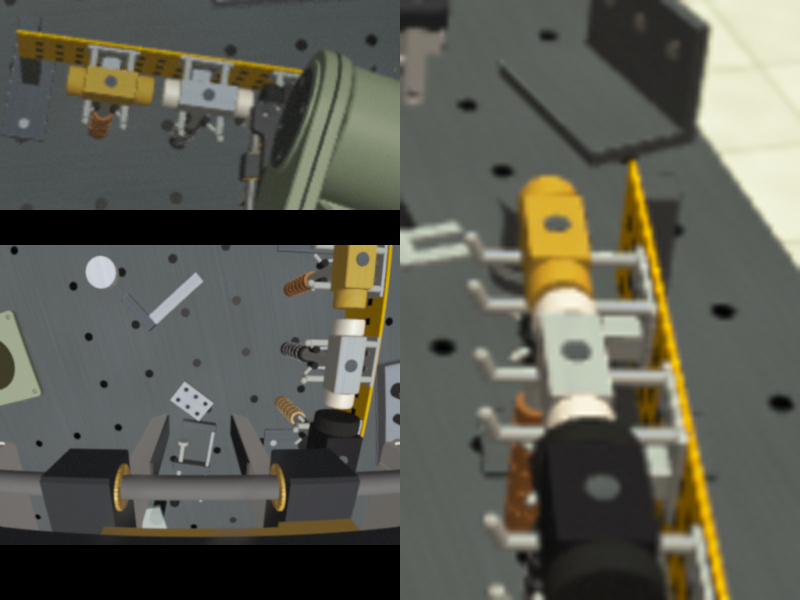

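```bash
python3 - <<'E'
from h import *
w=vision.camera_info("wrist");s=vision.camera_info("side")
p,e=tri(w,(347/.78125,(364-245)/.78125),s,(270+176/4,130+350/4));print(p.round(4),round(e,4),bot.read_state()["ft_force"])
from cell import workorder
print(workorder.finish_job())
E
```

```text
[ 0.631  -0.1099  0.2507] 0.0027 [-0.11413593  0.21837279 -0.12972297]
the job is handed in; nothing more can be done
None
```

The soft-face hammer now hangs in the middle hook with its shaft in the clip and its head on the fork. I handed the job in at about 13.6 s of robot time.

- **Into the clip:** I lifted it from the tube, carried it over the fork's turned-up ends and pushed the shaft into the clip. The push peaked at about 13 N, then dropped off, and the pad was felt behind it.
- **Onto the fork:** I pressed it down through the clip against about 9–10 N until it met the fork with a sharp rise. The prong tops felt about 6 mm above nominal. I stopped at roughly 11 N on the fork, well under the 30 N limit, then eased off, let go and backed away.
- **Last checks:** The hammer's head top measured at z = 0.251 m in two camera views, matching the height where the fork was felt. The last picture shows it level between its neighbours, which look undisturbed. The gripper was clear, with wrist force near zero.
- **Disagreements:** Before the approach, the camera estimates of the fork's sideways position differed by about 4–6 mm. I took a middle value and corrected by the force felt at the clip. I did not measure the gaps to the neighbours or their positions afterwards.

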